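# Close the photometer cell holder and keep it pressed shut

## Task

Take the square metal reference cell out of the white rack and slide it upright, foot first, all the way down into the square pocket of the cell holder. Then lift the loose cover by its rib, line its two holes up with the holder's dowels and press it down against the sprung seal until it sits flush on the holder's top face; finish while still holding the cover pressed shut, do not let go. Leave the round vials and everything else on the bench where they are.

Things in the scene. Friction and masses are not known exactly. Their poses are not given: they have to be found in the camera images.
- holder: Cell holder (lower half), fixed: aluminium block 110 (x) x 64 (y) x 40 (z) mm, origin at the centre of its underside, z up. In the middle of its top a square pocket 15.6 x 15.6 mm, 32 mm deep, sides along x and y. Two round dowels, 8 mm thick, stand on the top at x = +34 and -34 mm, y = 0: 18 mm tall, the last 5 mm tapering to 4 mm. Brass stubs 12 mm long at both x ends are looks only.
- holder_mouth (a point): Centre of the pocket's mouth in the plane of the holder's top face, 40 mm above the bench; axes as the holder's.
- seal (a joint): Black sprung seal frame round the pocket's mouth, 44 (x) x 40 (y) mm, opening 20 x 20 mm. Value in m: 0 = up, 4 mm proud of the holder's top face; 0.004 = pushed level with it. The spring gives 6 N at 0 and about 11 N when level, so the cover's own weight does not close it: the robot must push with about 7 to 9 N.
- cover: Loose cover (upper half), lying rib up on the bench: aluminium block 96 (x) x 52 (y) x 30 (z) mm, about 0.28 kg, origin at the centre of its underside, z up. Two 10 mm round through holes at x = +34 and -34 mm, y = 0 go over the dowels; a hollow 26 x 26 mm, 30 mm deep, in the underside takes the cell's top. Either way round (half a turn about z) fits.
- cover_rib (a point): Centre of the top of the cover's grey plastic grip rib, 62 mm above the cover's origin, axes as the cover's. The rib is 44 (x) x 18 (y) x 26 (z) mm and stands on a 6 mm roof plate, 46 mm long (x), over the hollow.
- cell: Reference cell: plain steel bar 14 x 14 mm square, 58 mm tall, about 50 g, upright in one of the rack's slots; origin at the centre of its foot, z up, sides along x and y; foot edges chamfered. It starts 6 mm above the bench, its upper 40 mm clear of the rack. Fully home in the holder its foot is 32 mm below the top face and its upper 26 mm stand out.
- rack: White plastic rack fixed to the bench, 130 (x) x 40 (y) x 24 (z) mm, origin at the centre of its underside; three square slots 15.6 mm wide, 18 mm deep, at x = -42, 0 and +42 mm. The cell may stand in any of them.
- vial_a: A round amber vial with white cap in another slot of the rack, 14 mm in diameter, 54 mm tall, origin at the centre of its foot; leave it alone.
- vial_b: A second round amber vial like vial_a; leave it alone.
- beaker: Glass beaker, 64 mm wide, 85 mm tall, origin at the centre of its underside; leave it alone.
- reagent_jar: Jar, 48 mm wide, 75 mm tall, origin at the centre of its underside; leave it alone.
- screwdriver: Screwdriver lying on the bench, handle to its own -x; leave it alone.
- spare_ring: Spare grey ring lying flat, 44 mm outside, 8 mm thick, origin at the centre of its underside; leave it alone.
- weigh_dish: White weighing dish, 80 mm wide, 18 mm tall, origin at the centre of its underside; leave it alone.
Mind the look-alikes: they are no part of the job. Leave any red look-alike of the holder alone. Leave any brown or green look-alike of the cell alone.

How it is judged:
By the outcome, as a careful person would: the job done as asked, in the order asked, and still so for the second after the job is handed in, while the arm keeps its last pose, push and grip.
It also fails if it takes over 61 s, if anything falls off the work surface, if the arm or the gripper's body presses on something with over 40 N, if the wrist force passes 120 N, or if a joint passes its speed limit or range.

## Robot

A 6-joint arm with a two-finger parallel gripper is mounted at the origin on the work surface. World frame = base frame: x ahead of the robot, y to its left, z up, the work surface at z = 0. Lengths are in m, angles in rad, forces in N, time in s.
With the tool pointing down it reaches from about 0.25 to 0.775 m from the base axis. Payload 4 kg.
Tool frame: the origin (TCP) lies midway between the tips of the shut fingers; the grasp point (between the pads) lies 19 mm behind it; z points along the fingers, y is the direction in which the jaws open and shut (so a half turn about z gives the same grasp; the last joint's range is limited). The gripper opens to 94 mm and grips with 3 to 60 N. Pads are 16 mm wide; open, the fingers measure 119 mm over their backs; the gripper's body (75 mm by 177 mm) begins 78 mm behind the grasp point.
Start: joints at [-1.449, 0.087, 1.371, -0, 1.684, -0.103], TCP at [0.123, -0.536, 0.206] pointing down, gripper open.
Joint ranges: [-3.1, 3.1], [-0.76, 2.03], [0.27, 2.55], [-1.08, 4.22], [0.17, 2.65], [-2.57, 2.57]. Speed limits (rad/s): [2.79, 2.79, 3.14, 3.14, 3.14, 3.14].

## Interface

Orientations are given as [roll, pitch, yaw] about the fixed x, y, z axes, in that order (R = Rz(yaw) Ry(pitch) Rx(roll)).
In Python, from bench import robot gives the robot as it stands.
- The arm moves only by the tool drive_tool, never from a script. Its argument "series" is a list that holds one entry, the list of rows, each a list of 7 numbers: the turn, a rotation vector about the tool's x, y, z in rad, then the shift along the tool's x, y, z in cm, then the opening in per cent of the stroke, from 0 (shut) to 100 (fully open). In form: [[[rx, ry, rz, tx, ty, tz, fingers], ...]]. A call has 1 to 20 rows; each row is the pose to reach, as a shift and turn from the pose measured when the call began, along the tool's axes at that moment; what a row does not reach only later rows make up. A row lasts 1/10 s, in which the tool goes at most 50 mm and 8.59 degrees, less where a joint would pass 70% of its speed; a pose out of reach is approached as far as the arm can. A call with a gripper value outside its range is refused whole. The fingers move at their own pace and stop on an object; the grip force is fixed at half the most. Time passes only in rows, so rows that repeat a pose let the fingers close. It gives the time, the measured TCP pose, the force and the opening at its end, in the units of the state.
- robot.get_obs(): the state, without advancing time (a new reading comes with each control period).
- robot.snapshot(name): name is "side" or "top" or "wrist"; returns a dict with "img" (400x640x3 uint8, blue, green, red), "depth" (400x640 float32, m along the optical axis (not along the pixel's ray), 0 where there is no reading), "vertical_fov" (degrees; the focal length in pixels is half the picture's height over the tangent of half this angle, whatever the lens; pixels are square), "cx", "cy" (the principal point, pixels), "rvec" (rotation vector, rad) and "tvec" (3), from world to camera coordinates, as OpenCV has them. Camera axes: x right, y down, z forward; pixel columns grow to the right and rows downward; lengths in m; the calibration is good to about 2 mm. A picture is of the moment at which its call begins.
- robot.close_job(): hands the job in, once; it reports no verdict.
The state is a dict: "time": time; "joint_positions": joint angles; "qvel": joint speeds; "joint_torque": joint torques, N m; "tool_pos": TCP position; "ee_rot": TCP orientation; "wrist_force": force on the tool from outside, world axes, zero at the start; "wrist_torque": the same for the moment, N m; "width": finger opening in m.
Only numpy, scipy, OpenCV 4.12 (cv2) and the standard library are available. Lean on these libraries where they do the work, as an engineer would, in place of code of your own. Each camera call takes 0.05 s, during which the arm holds its last target.

## Working session

There is one attempt and no reset: what is moved stays moved. The work goes in short steps, Python scripts to look and compute and a tool call to move; the robot and the scene stay as the last step left them, time stands still between calls to the robot, and variables do not carry over. Pictures are saved under pics/ and viewed, and the job is handed in when it is done.

Besides the shell and the picture viewer there is one more tool, called after "Call:" in YAML: its name, and indented under it one key for each argument. drive_tool: Moves the arm, as the interface text tells. Its arguments: {"type":"object","properties":{"series":{"type":"array","items":{"type":"array","items":{"type":"array","items":{"type":"number"}}}}},"required":["series"]}

```bash
mkdir -p pics; ls; cat > h.py <<'E'
import numpy as np, cv2, json
from scipy.spatial.transform import Rotation as Rn
from bench import robot
def snap(name,fn):
    s=robot.snapshot(name); cv2.imwrite('pics/'+fn+'.png',s['img']); np.savez('pics/'+fn+'.npz',**{k:np.asarray(v) for k,v in s.items()}); return s
def load(fn):
    return dict(np.load('pics/'+fn+'.npz',allow_pickle=True))
def f(s): return s['img'].shape[0]/2/np.tan(np.radians(float(s['vertical_fov']))/2)
def world(s):
    d=s['depth'];h,w=d.shape;v,u=np.mgrid[:h,:w]
    F=f(s);p=np.stack([(u-s['cx'])/F*d,(v-s['cy'])/F*d,d],-1)
    R,_=cv2.Rodrigues(np.array(s['rvec'],float)); t=np.array(s['tvec'],float).ravel()
    W=(p-t)@R; W[d==0]=np.nan; return W
def proj(s,P):
    K=np.array([[f(s),0,s['cx']],[0,f(s),s['cy']],[0,0,1.]],float)
    return cv2.projectPoints(np.atleast_2d(P).astype(float),np.array(s['rvec'],float),np.array(s['tvec'],float),K,None)[0][:,0]
E
python3 - <<'E'
from h import *
print(robot.get_obs())
for n in ('top','side'):
    s=snap(n,n+'0'); print({k:v for k,v in s.items() if k not in('img','depth')})
E
```

```text
pics
{'time': 0.0, 'joint_positions': array([-1.44910017e+00,  8.79584413e-02,  1.37222908e+00, -7.78233762e-06,
        1.68357874e+00, -1.03123115e-01]), 'qvel': array([ 4.31587086e-04, -1.58081230e-03, -3.63130708e-04,  8.68265756e-05,
       -1.29702057e-03, -9.72947578e-04]), 'joint_torque': array([-1.39872256e-03, -3.40186143e+01, -3.02427685e+01,  7.17724487e-02,
        3.32691742e-02, -1.85771105e-04]), 'tool_pos': array([ 0.12252667, -0.53562884,  0.20431506]), 'ee_rot': array([-3.13942979e+00, -2.16058806e-04,  2.24818166e-01]), 'wrist_force': array([-0.17852721, -0.08184258,  0.09981595]), 'wrist_torque': array([ 0.02675982, -0.0449204 , -0.01886506]), 'width': 0.09407169798574623}
{'vertical_fov': 42.978964120358356, 'cx': 318.4195847179595, 'cy': 201.04949869139668, 'rvec': array([ 2.16989043, -2.18343989,  0.12977722]), 'tvec': array([0.01166052, 0.5424102 , 1.03662516])}
{'vertical_fov': 44.75903664130702, 'cx': 310.8897118027629, 'cy': 198.15385925566278, 'rvec': array([ 0.7793615 , -2.5942136 ,  1.07220034]), 'tvec': array([0.44200478, 0.24742689, 0.77849929])}
```

View pics/top0.png

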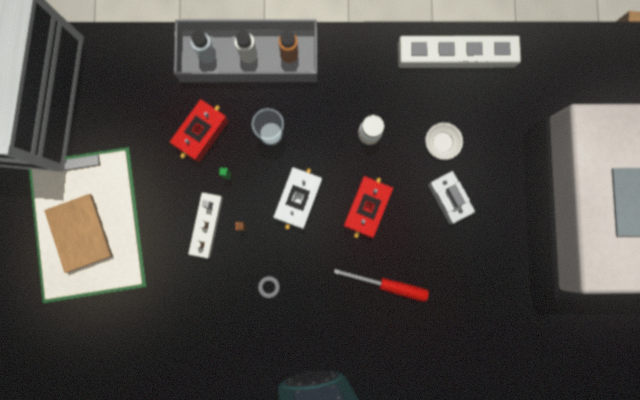

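View pics/side0.png

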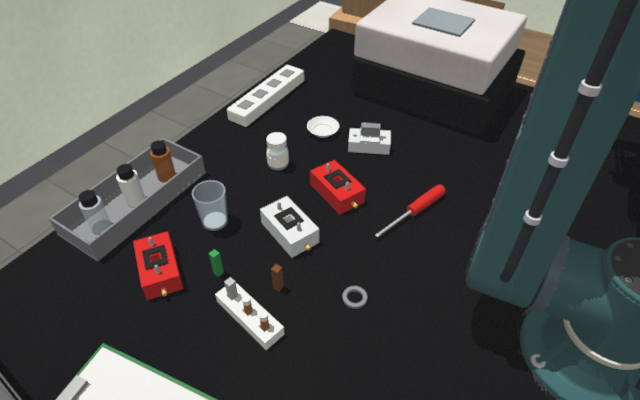

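Top view: rack near (205,225) with the steel cell in its far slot (~(208,205)), the holder at (299,198), and the cover at (452,197). Red holders are at (198,130) and (369,207). Next I'll measure from depth.

```bash
python3 - <<'E'
from h import *
s=load('top0');W=world(s)
def show(n,u0,u1,v0,v1,k):
    c=s['img'][v0:v1,u0:u1]; cv2.imwrite('pics/%s.png'%n,cv2.resize(c,None,fx=k,fy=k,interpolation=cv2.INTER_CUBIC))
show('z1',180,340,150,270,5); show('z2',420,490,160,235,7)
def rect(n,u0,u1,v0,v1,z0,z1):
    P=W[v0:v1,u0:u1].reshape(-1,3);m=(P[:,2]>z0)&(P[:,2]<z1);P=P[m]
    r=cv2.minAreaRect((P[:,:2]*1000).astype(np.float32));print(n,m.sum(),np.round(r[0],1),np.round(r[1],1),round(r[2],1),'z',np.round(np.median(P[:,2])*1000,1),'mean',np.round(P.mean(0)*1000,1))
rect('holder top',265,330,160,240,.035,.048)
rect('dowels',265,330,160,240,.050,.07)
rect('rack top',180,230,185,265,.018,.03)
rect('cell',180,230,185,265,.055,.08)
rect('vials',180,230,185,265,.045,.0585)
rect('cover top',420,490,160,235,.022,.038)
rect('rib',420,490,160,235,.05,.08)
for p in [(20,150),(300,350),(500,300)]: print(W[p[1],p[0]])
for n in [(208,205),(299,198),(452,197),(224,173),(239,226)]: print(n,W[n[1],n[0]])
E
```

```text
holder top 1546 [548.5  51.7] [ 64.3 110.2] 69.2 z 41.2 mean [548.   51.9  41.6]
dowels 26 [547.8  51.4] [ 7.4 74.3] 69.6 z 57.3 mean [550.6  50.6  56.9]
rack top 1016 [493.7 245.8] [ 41.3 129.8] 78.9 z 24.5 mean [492.2 244.7  24.5]
cell 140 [493.8 245.6] [14.3 97.4] 78.5 z 61.5 mean [496.9 244.7  61.4]
vials 46 [493.5 245.3] [13.2 95.8] 78.6 z 54.2 mean [488.9 242.8  53. ]
cover top 835 [ 549.1 -273.2] [95.9 54.2] 27.2 z 31.8 mean [ 547.8 -270.3   32.1]
rib 222 [ 548.9 -272.4] [43.8 18.8] 26.6 z 62.3 mean [ 548.1 -271.6   61.6]
[0.62446681 0.55325333 0.16726326]
[0.23382834 0.04837321 0.00338129]
[ 0.33214064 -0.37661131 -0.00245884]
(208, 205) [0.53180615 0.23114734 0.06541368]
(299, 198) [0.55111023 0.04931989 0.00940328]
(452, 197) [ 0.54632168 -0.26482924  0.05705765]
(224, 173) [0.5976586  0.20079317 0.05973347]
(239, 226) [0.48941147 0.16919947 0.06082132]
```

```bash
python3 - <<'E'
from h import *
s=load('side0');W=world(s)
def rect(n,u0,u1,v0,v1,z0,z1):
    P=W[v0:v1,u0:u1].reshape(-1,3);m=(P[:,2]>z0)&(P[:,2]<z1);P=P[m]
    if len(P)==0: print(n,0);return
    r=cv2.minAreaRect((P[:,:2]*1000).astype(np.float32));print(n,m.sum(),np.round(r[0],1),np.round(r[1],1),round(r[2],1),'z',np.round(np.median(P[:,2])*1000,1),'mean',np.round(P.mean(0)*1000,1))
rect('holder top',255,325,190,260,.035,.043)
rect('dowels',255,325,190,260,.050,.07)
rect('rack top',210,290,270,350,.018,.028)
rect('cell',218,240,270,305,.035,.08)
rect('celltop',218,240,270,305,.060,.08)
rect('cover top',340,400,115,160,.026,.034)
rect('rib',340,400,115,160,.058,.08)
E
```

```text
holder top 1273 [548.1  53.7] [ 65.5 113.9] 69.3 z 38.9 mean [544.2  56.7  39.1]
dowels 30 [546.2  54.9] [ 7.1 73. ] 69.6 z 53.8 mean [546.3  55.   53.9]
rack top 1307 [507.3 213.2] [103.9 173.5] 78.8 z 22.8 mean [485.6 250.6  22.8]
cell 164 [533.3 240.2] [14.5 16.6] 77.7 z 56.7 mean [531.3 241.8  54. ]
celltop 67 [533.7 240.1] [14.6 14.6] 70.4 z 62.7 mean [533.3 240.3  62.7]
cover top 377 [ 547.5 -268.8] [94.6 56.1] 27.3 z 28.7 mean [ 545.8 -264.5   29.2]
rib 93 [ 547.9 -271.3] [41.5 20.8] 30.6 z 60.2 mean [ 546.9 -269.3   60.2]
```

View pics/z1.png

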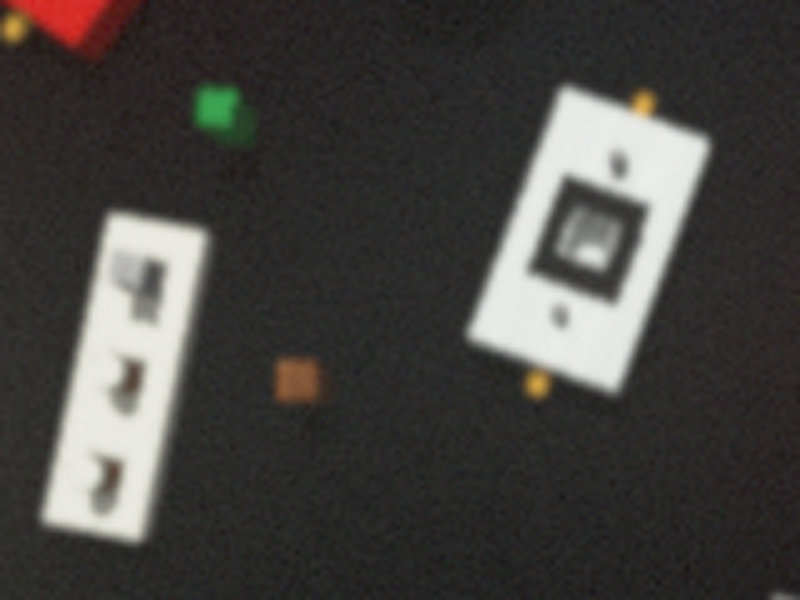

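View pics/z2.png

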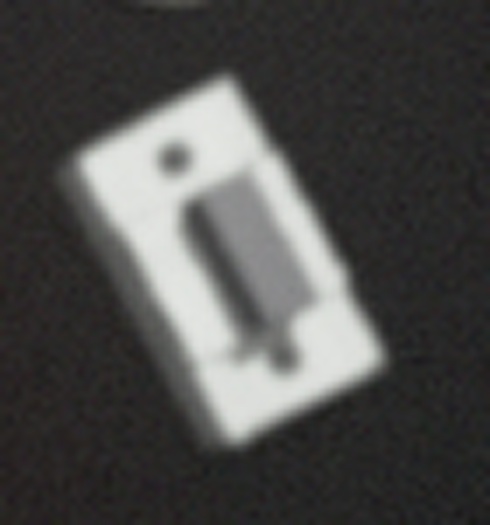

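```bash
cat >> h.py <<'E'
def delta(x,y,z,yaw_deg):
    o=robot.get_obs();R0=Rn.from_euler('xyz',o['ee_rot']);R1=Rn.from_euler('xyz',[np.pi,0,np.radians(yaw_deg)])
    rv=(R0.inv()*R1).as_rotvec();t=R0.inv().apply(np.array([x,y,z])-o['tool_pos'])*100
    print('row',np.round(rv,4).tolist(),np.round(t,3).tolist(),'at',np.round(o['tool_pos'],4),np.round(o['ee_rot'],4),'w',round(o['width'],4),'t',round(o['time'],2),'F',np.round(o['wrist_force'],2))
E
python3 -c "
from h import *
delta(.534,.239,.2,-11.1)"
```

```text
row [-0.002, 0.0002, 0.4185] [57.377, -66.346, 0.587] at [ 0.1225 -0.5357  0.2044] [-3.1396e+00 -2.0000e-04  2.2480e-01] w 0.0939 t 0.1 F [ 0.07 -0.7   0.22]
```

Call:
drive_tool:
  series:
    - [[-0.002,0,0.4185,57.4,-66.35,0.6,50],[-0.002,0,0.4185,57.4,-66.35,0.6,50],[-0.002,0,0.4185,57.4,-66.35,0.6,50],[-0.002,0,0.4185,57.4,-66.35,0.6,50],[-0.002,0,0.4185,57.4,-66.35,0.6,50],[-0.002,0,0.4185,57.4,-66.35,0.6,50],[-0.002,0,0.4185,57.4,-66.35,0.6,50],[-0.002,0,0.4185,57.4,-66.35,0.6,50],[-0.002,0,0.4185,57.4,-66.35,0.6,50],[-0.002,0,0.4185,57.4,-66.35,0.6,50],[-0.002,0,0.4185,57.4,-66.35,0.6,50],[-0.002,0,0.4185,57.4,-66.35,0.6,50],[-0.002,0,0.4185,57.4,-66.35,0.6,50],[-0.002,0,0.4185,57.4,-66.35,0.6,50],[-0.002,0,0.4185,57.4,-66.35,0.6,50],[-0.002,0,0.4185,57.4,-66.35,0.6,50],[-0.002,0,0.4185,57.4,-66.35,0.6,50],[-0.002,0,0.4185,57.4,-66.35,0.6,50],[-0.002,0,0.4185,57.4,-66.35,0.6,50],[-0.002,0,0.4185,57.4,-66.35,0.6,50]]

```text
time: 2.1
tool_pos: [0.5337, 0.2391, 0.1987]
ee_rot: [3.14, 0.002, -0.193]
wrist_force: [0.6, -0.1, -0.7]
width: 0.0468
```

```bash
python3 -c "
from h import *
delta(.534,.239,.2,-11.1);s=snap('wrist','w1');print({k:v for k,v in s.items() if k not in('img','depth')});R,_=cv2.Rodrigues(s['rvec']);print('campos',-R.T@s['tvec'],R)"
```

```text
row [0.0018, 0.0021, 0.0009] [0.029, 0.005, -0.128] at [0.5337 0.2391 0.1987] [ 3.1398e+00  2.1000e-03 -1.9280e-01] w 0.0468 t 2.1 F [ 0.59 -0.1  -0.68]
{'vertical_fov': 69.12900203594424, 'cx': 317.7393840860711, 'cy': 200.53054887107058, 'rvec': array([-1.87972528,  2.28128635,  0.30296301]), 'tvec': array([0.33628008, 0.43567847, 0.51098136])}
campos [0.60870664 0.22490601 0.37801518] [[-0.19097526 -0.98159293  0.00194168]
 [-0.94706192  0.18477637  0.26254792]
 [-0.25807396  0.04830127 -0.964917  ]]
```

View pics/w1.png

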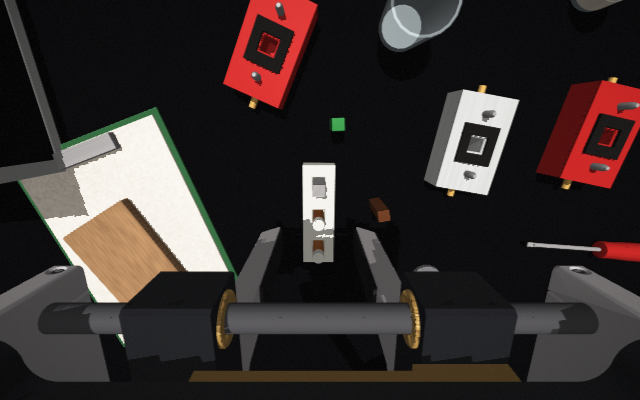

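The wrist picture shows the cell in the far slot at (319,187), vials nearer at (319,222) and (319,255), and the holder at (477,143).

```bash
cat >> h.py <<'E'
def rect(s,W,n,u0,u1,v0,v1,z0,z1,er=0):
    P=W[v0:v1,u0:u1].reshape(-1,3);m=(P[:,2]>z0)&(P[:,2]<z1);P=P[m]
    if len(P)<5: print(n,len(P));return
    r=cv2.minAreaRect((P[:,:2]*1000).astype(np.float32));print(n,m.sum(),np.round(r[0],2),np.round(r[1],1),round(r[2],2),'z',np.round(np.median(P[:,2])*1000,1))
    return r
E
python3 - <<'E'
from h import *
s=load('w1');W=world(s)
rect(s,W,'celltop',300,340,170,210,.060,.07)
rect(s,W,'rack',295,345,155,265,.021,.027)
rect(s,W,'holder',420,525,80,200,.037,.043)
rect(s,W,'dowels',430,525,80,200,.054,.065)
rect(s,W,'seal',450,505,120,170,.0425,.048)
c=s['img'][155:215,290:350]; cv2.imwrite('pics/z3.png',cv2.resize(c,None,fx=10,fy=10,interpolation=cv2.INTER_CUBIC))
P=W[172:215,305:335]; print(np.round(P[::3,13]*1000,1))
E
```

```text
celltop 167 [536.22 238.09] [13.4 13.6] 78.97 z 64.0
rack 2306 [494.87 246.3 ] [ 40.1 129.7] 78.72 z 24.2
holder 4165 [549.48  51.8 ] [ 66.1 110.2] 69.27 z 40.2
dowels 73 [550.01  53.36] [ 6.4 74.7] 69.95 z 56.4
seal 1104 [549.2   51.39] [43.3 43.9] 68.98 z 44.2
[[549.9 235.3  25.3]
 [546.1 236.1  24.6]
 [542.8 236.7  26.3]
 [542.9 236.7  45.4]
 [542.8 236.8  61.9]
 [540.  237.4  64.4]
 [537.  237.9  66. ]
 [533.  238.7  63.2]
 [529.8 239.3  64.1]
 [516.3 241.8  25.5]
 [512.1 242.7  24. ]
 [508.3 243.4  24.3]
 [504.  244.2  22.9]
 [501.7 244.7  28.3]
 [501.3 244.8  39.4]]
```

View pics/z3.png

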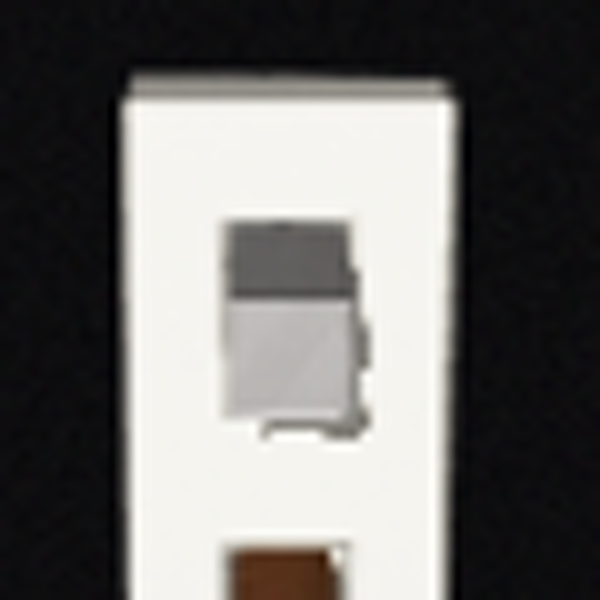

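```bash
python3 -c "
from h import *
delta(.5358,.2381,.0435,-11.15)"
```

```text
row [0.0013, 0.0013, 0.0007] [0.233, -0.028, 15.578] at [0.5337 0.2384 0.1993] [ 3.1403e+00  1.3000e-03 -1.9390e-01] w 0.0473 t 2.15 F [ 0.12 -0.13  0.11]
```

Call:
drive_tool:
  series:
    - [[0.001,0.001,0,0.23,0,4,50],[0.001,0.001,0,0.23,0,8,50],[0.001,0.001,0,0.23,0,11.5,50],[0.001,0.001,0,0.23,0,13.5,50],[0.001,0.001,0,0.23,0,15,50],[0.001,0.001,0,0.23,0,15.58,50],[0.001,0.001,0,0.23,0,15.58,50],[0.001,0.001,0,0.23,0,15.58,50]]

```text
time: 2.95
tool_pos: [0.5368, 0.2379, 0.0452]
ee_rot: [-3.141, -0.002, -0.194]
wrist_force: [-0.6, 0.2, 1.6]
width: 0.047
```

```bash
python3 -c "
from h import *
delta(.5358,.2381,.0435,-11.15);snap('wrist','w2')"
```

```text
row [-0.0011, -0.0022, 0.0003] [-0.099, -0.001, 0.167] at [0.5368 0.2379 0.0452] [-3.1405e+00 -2.2000e-03 -1.9430e-01] w 0.047 t 2.95 F [-0.57  0.21  1.62]
```

View pics/w2.png

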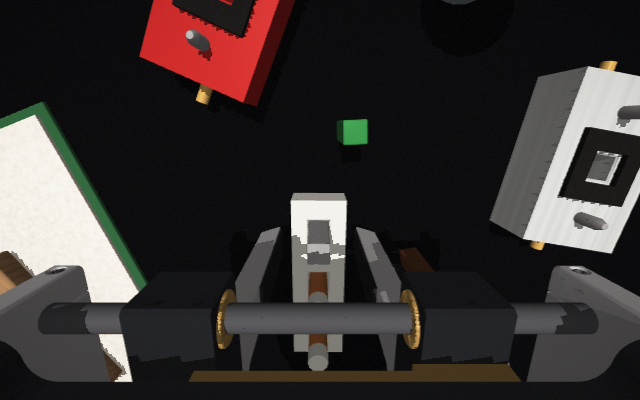

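The fingers straddle the cell (319,245), and the brown look-alike at (405,258) is clear. Closing now.

Call:
drive_tool:
  series:
    - [[-0.001,-0.002,0,-0.1,0,0.17,50],[-0.001,-0.002,0,-0.1,0,0.17,50],[-0.001,-0.002,0,-0.1,0,0.17,30],[-0.001,-0.002,0,-0.1,0,0.17,20],[-0.001,-0.002,0,-0.1,0,0.17,5],[-0.001,-0.002,0,-0.1,0,0.17,5],[-0.001,-0.002,0,-0.1,0,0.17,5],[-0.001,-0.002,0,-0.1,0,0.17,5],[-0.001,-0.002,0,-0.1,0,0.17,5],[-0.001,-0.002,0,-0.1,0,0.17,5]]

```text
time: 4.0
tool_pos: [0.5359, 0.2383, 0.0436]
ee_rot: [-3.141, -0.0, -0.194]
wrist_force: [0.3, 1.3, -0.4]
width: 0.0136
```

```bash
python3 -c "
from h import *
delta(.5358,.2381,.2435,-11.15);snap('wrist','w3')"
```

```text
row [-0.0003, -0.0005, 0.0005] [0.003, 0.011, -19.989] at [0.5359 0.2383 0.0436] [-3.1413e+00 -5.0000e-04 -1.9410e-01] w 0.0136 t 4.0 F [ 0.31  1.31 -0.44]
```

View pics/w3.png

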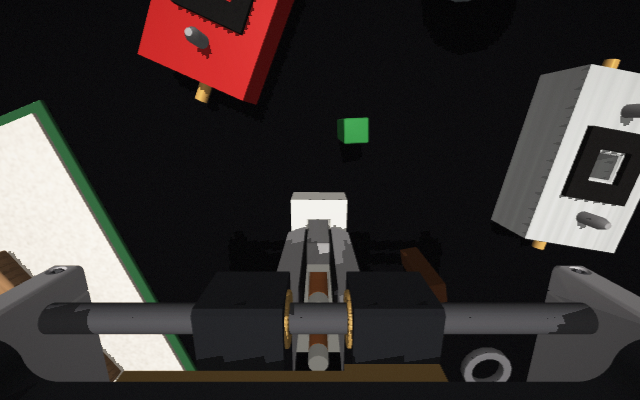

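Call:
drive_tool:
  series:
    - [[0,0,0,0,0,-1,5],[0,0,0,0,0,-3,5],[0,0,0,0,0,-6,5],[0,0,0,0,0,-10,5],[0,0,0,0,0,-14,5],[0,0,0,0,0,-16,5],[0,0,0,0,0,-16,5],[0,0,0,0,0,-16,5]]

```text
time: 4.85
tool_pos: [0.5357, 0.2382, 0.2036]
ee_rot: [-3.141, -0.001, -0.194]
wrist_force: [0.1, 0.5, -1.0]
width: 0.0134
```

```bash
python3 -c "
from h import *
delta(.549,.0517,.200,-20.75)"
```

```text
row [-0.0005, -0.0007, 0.168] [4.902, 18.041, 0.355] at [0.5357 0.2382 0.2036] [-3.1412e+00 -7.0000e-04 -1.9410e-01] w 0.0134 t 4.85 F [ 0.07  0.5  -1.  ]
```

Call:
drive_tool:
  series:
    - [[0,0,0.04,1.2,4.5,0.3,5],[0,0,0.08,2.4,9,0.3,5],[0,0,0.13,3.6,13.5,0.3,5],[0,0,0.168,4.5,17,0.3,5],[0,0,0.168,4.9,18.04,0.3,5],[0,0,0.168,4.9,18.04,0.3,5],[0,0,0.168,4.9,18.04,0.3,5],[0,0,0.168,4.9,18.04,0.3,5]]

```text
time: 5.65
tool_pos: [0.5486, 0.0533, 0.1999]
ee_rot: [-3.141, 0.001, -0.36]
wrist_force: [0.5, 0.1, -0.4]
width: 0.0135
```

```bash
python3 - <<'E'
from h import *
delta(.549,.0517,.200,-20.75);s=snap('wrist','w4');W=world(s);s2=snap('side','s4')
print(proj(s,[.549,.0517,.04]))
u,v=proj(s,[.549,.0517,.04])[0].astype(int)
a=(max(u-90,0),u+90,max(v-130,0),v+75)
rect(s,W,'holder',*a,.037,.043)
rect(s,W,'dowels',*a,.054,.065)
rect(s,W,'seal',*a,.0425,.048)
E
```

```text
row [-0.0007, 0.0008, 0.0024] [0.091, 0.138, -0.009] at [0.5486 0.0533 0.1999] [-3.1409e+00  8.0000e-04 -3.5980e-01] w 0.0135 t 5.65 F [ 0.5   0.06 -0.39]
[[319.03405741 187.06843431]]
holder 3402 [578.46  75.56] [129.  236.3] 68.95 z 40.2
dowels 123 [587.51  85.74] [ 97.4 226.9] 69.8 z 58.2
seal 1037 [583.71  81.35] [118.1 231.5] 69.54 z 44.3
```

View pics/w4.png

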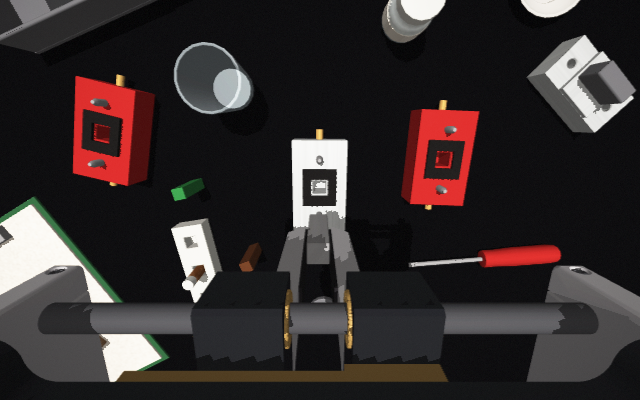

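View pics/s4.png

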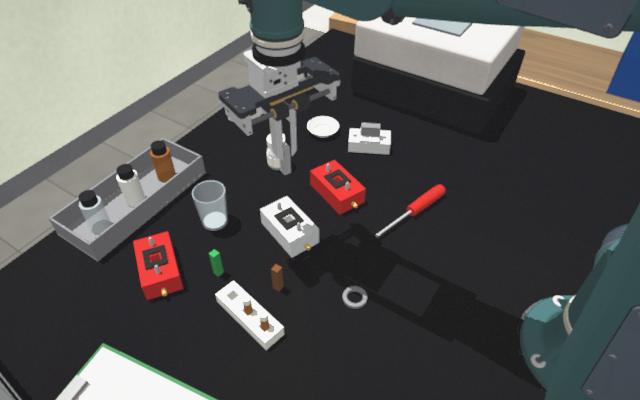

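The cell is held, the rack slot is empty, and the holder's pocket shows at (320,187). Refining the pocket centre.

```bash
python3 - <<'E'
from h import *
s=load('w4');W=world(s)
rect(s,W,'seal',298,342,163,212,.0425,.048)
rect(s,W,'block upper part',285,355,130,212,.037,.0425)
rect(s,W,'seal+block',285,355,130,226,.037,.047)
rect(s,W,'far dowel',312,328,145,168,.05,.065)
rect(s,W,'hole floor',310,330,175,200,.0,.03)
c=s['img'][125:235,270:370]; cv2.imwrite('pics/z4.png',cv2.resize(c,None,fx=5,fy=5,interpolation=cv2.INTER_CUBIC))
# colour: seal pixels dark on plane z=.044
R,_=cv2.Rodrigues(s['rvec']);C=-R.T@s['tvec']
def onplane(u,v,z):
    d=R.T@np.array([(u-s['cx'])/f(s),(v-s['cy'])/f(s),1]);return C+d*(z-C[2])/d[2]
g=s['img'][:,:,:].mean(-1)
m=np.zeros_like(g,np.uint8);m[160:208,298:345]=(g[160:208,298:345]<90)
cs,_=cv2.findContours(m,cv2.RETR_EXTERNAL,cv2.CHAIN_APPROX_NONE);c=max(cs,key=cv2.contourArea)[:,0]
p=np.array([onplane(u,v,.044)[:2]*1000 for u,v in c],np.float32);print('dark seal',cv2.minAreaRect(p),'px',cv2.boundingRect(c))
E
```

```text
seal 961 [549.19  52.05] [39.6 45. ] 68.63 z 44.2
block upper part 2705 [560.79  47.7 ] [64.1 85.8] 69.17 z 40.2
seal+block 4169 [552.32  50.92] [ 64.1 104. ] 69.17 z 40.5
far dowel 42 [581.37  39.65] [7.1 7.1] 22.84 z 56.2
hole floor 135 [547.64  52.41] [15.1 12.8] 69.08 z 8.8
dark seal ((549.432861328125, 51.125057220458984), (39.285926818847656, 43.53042221069336), 69.42337036132812) px (303, 169, 34, 37)
```

View pics/z4.png

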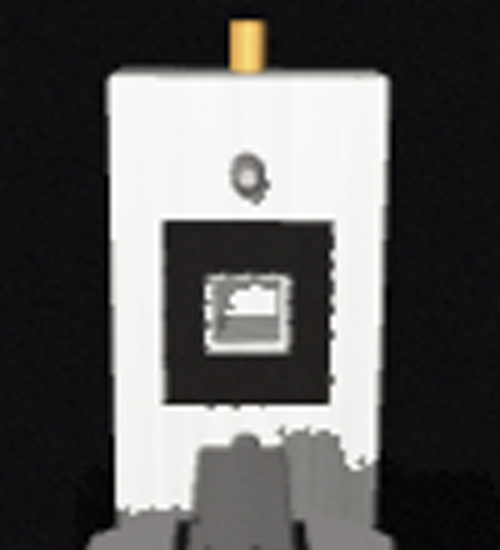

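```bash
python3 - <<'E'
from h import *
delta(.5491,.0520,.089,-20.8)
E
```

```text
row [-0.0007, -0.0001, 0.0033] [0.066, 0.11, 11.133] at [0.5488 0.0532 0.2003] [-3.1409e+00 -1.0000e-04 -3.5980e-01] w 0.0138 t 5.75 F [-0.02  0.82  0.19]
```

Call:
drive_tool:
  series:
    - [[-0.0007,0,0.0033,0.066,0.11,3,5],[-0.0007,0,0.0033,0.066,0.11,6,5],[-0.0007,0,0.0033,0.066,0.11,9,5],[-0.0007,0,0.0033,0.066,0.11,10.5,5],[-0.0007,0,0.0033,0.066,0.11,11.13,5],[-0.0007,0,0.0033,0.066,0.11,11.13,5],[-0.0007,0,0.0033,0.066,0.11,11.13,5],[-0.0007,0,0.0033,0.066,0.11,11.13,5]]

```text
time: 6.55
tool_pos: [0.5504, 0.0521, 0.091]
ee_rot: [-3.14, -0.003, -0.363]
wrist_force: [1.3, 0.8, -2.0]
width: 0.0135
```

```bash
python3 - <<'E'
from h import *
delta(.5491,.0520,.089,-20.8); s=snap('side','s5');
c=s['img'][150:270,220:350]; cv2.imwrite('pics/z5.png',cv2.resize(c,None,fx=5,fy=5,interpolation=cv2.INTER_CUBIC))
s=snap('wrist','w5')
E
```

```text
row [-0.0013, -0.0035, 0.0001] [-0.116, 0.053, 0.201] at [0.5504 0.0521 0.091 ] [-3.1403 -0.0035 -0.363 ] w 0.0135 t 6.55 F [ 1.29  0.79 -1.96]
```

View pics/z5.png

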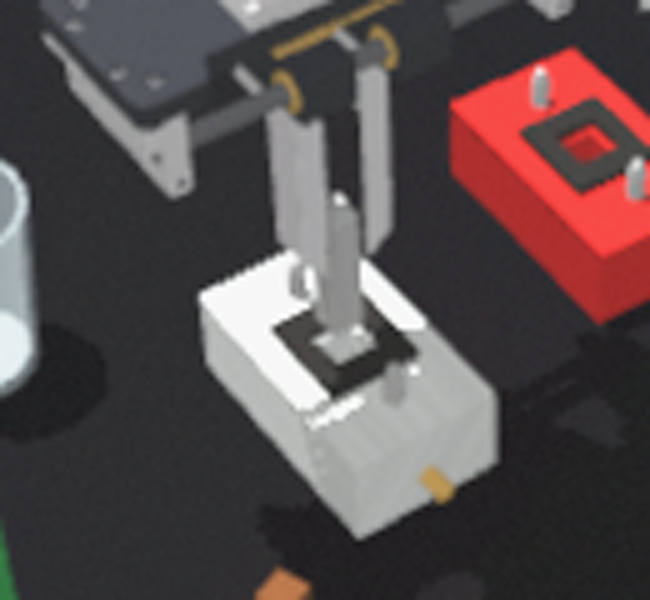

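View pics/w5.png

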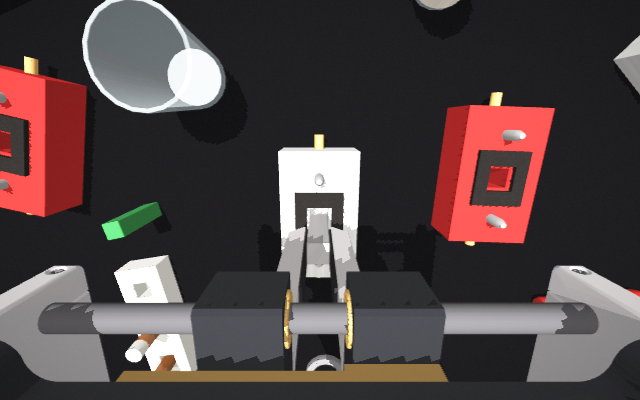

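The cell foot hangs just above the pocket (about (288,217) in the side picture). Settling the error before lowering.

Call:
drive_tool:
  series:
    - [[-0.001,-0.0035,0,-0.12,0.03,0.3,5],[-0.001,-0.0035,0,-0.12,0.03,0.3,5],[-0.001,-0.0035,0,-0.12,0.03,0.3,5],[-0.001,-0.0035,0,-0.12,0.03,0.3,5],[-0.001,-0.0035,0,-0.12,0.03,0.3,5],[-0.001,-0.0035,0,-0.12,0.03,0.3,5]]

```text
time: 7.25
tool_pos: [0.5488, 0.0522, 0.0875]
ee_rot: [3.142, 0.001, -0.363]
wrist_force: [0.0, -0.4, -1.3]
width: 0.0135
```

```bash
python3 - <<'E'
from h import *
delta(.5491,.0520,.089,-20.8)
s=snap('wrist','w6'); W=world(s)
rect(s,W,'block upper part',275,365,140,235,.037,.0425)
rect(s,W,'far dowel',312,328,165,190,.05,.065)
c=s['img'][130:260,270:370]; cv2.imwrite('pics/z6.png',cv2.resize(c,None,fx=5,fy=4.6,interpolation=cv2.INTER_CUBIC))
E
```

```text
row [0.0, 0.0009, -0.0] [0.036, 0.003, -0.151] at [0.5488 0.0522 0.0875] [ 3.1416e+00  9.0000e-04 -3.6310e-01] w 0.0135 t 7.25 F [ 0.01 -0.38 -1.34]
block upper part 4670 [568.06  44.85] [64.1 70.3] 69.18 z 40.2
far dowel 94 [581.26  39.73] [7.5 7.3] 72.5 z 55.9
```

View pics/z6.png

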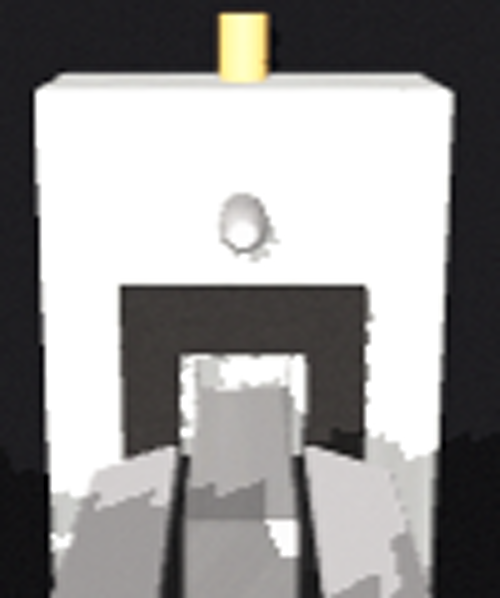

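Call:
drive_tool:
  series:
    - [[0,0.001,0,0.045,0.01,0.3,5],[0,0.001,0,0.045,0.01,0.6,5],[0,0.001,0,0.045,0.01,0.9,5],[0,0.001,0,0.045,0.01,1.2,5],[0,0.001,0,0.045,0.01,1.4,5],[0,0.001,0,0.045,0.01,1.5,5],[0,0.001,0,0.045,0.01,1.5,5],[0,0.001,0,0.045,0.01,1.5,5]]

```text
time: 8.1
tool_pos: [0.5492, 0.0519, 0.0726]
ee_rot: [-3.142, -0.0, -0.363]
wrist_force: [0.9, -0.2, -0.4]
width: 0.0136
```

```bash
python3 - <<'E'
from h import *
delta(.5492,.0520,.046,-20.8)
s=snap('side','s7');
c=s['img'][150:270,220:350]; cv2.imwrite('pics/z7.png',cv2.resize(c,None,fx=5,fy=5,interpolation=cv2.INTER_CUBIC))
E
```

```text
row [-0.0, -0.0003, -0.0001] [-0.009, -0.01, 2.661] at [0.5492 0.0519 0.0726] [-3.1416e+00 -3.0000e-04 -3.6310e-01] w 0.0136 t 8.1 F [ 0.89 -0.17 -0.45]
```

View pics/z7.png

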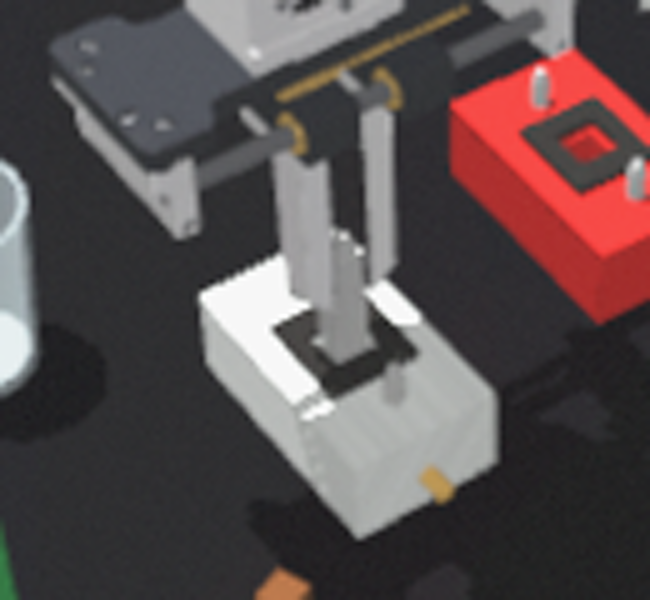

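The cell has entered the pocket with no contact force, so I'll continue down.

Call:
drive_tool:
  series:
    - [[0,0,0,0,-0.01,0.3,5],[0,0,0,0,-0.01,0.7,5],[0,0,0,0,-0.01,1.1,5],[0,0,0,0,-0.01,1.5,5],[0,0,0,0,-0.01,1.9,5],[0,0,0,0,-0.01,2.2,5],[0,0,0,0,-0.01,2.4,5],[0,0,0,0,-0.01,2.4,5],[0,0,0,0,-0.01,2.4,5]]

```text
time: 9.05
tool_pos: [0.5494, 0.052, 0.0488]
ee_rot: [-3.141, -0.001, -0.363]
wrist_force: [0.8, -0.3, -0.8]
width: 0.0138
```

```bash
python3 - <<'E'
from h import *
delta(.5492,.0520,.0455,-20.8)
E
```

```text
row [-0.0001, -0.0006, -0.0001] [-0.024, 0.005, 0.327] at [0.5494 0.052  0.0488] [-3.1415e+00 -6.0000e-04 -3.6310e-01] w 0.0138 t 9.05 F [ 0.77 -0.31 -0.82]
```

Call:
drive_tool:
  series:
    - [[0,0,0,-0.02,0,0.1,5],[0,0,0,-0.02,0,0.2,5],[0,0,0,-0.02,0,0.3,5],[0,0,0,-0.02,0,0.3,5],[0,0,0,-0.02,0,0.3,5]]

```text
time: 9.55
tool_pos: [0.5492, 0.052, 0.0457]
ee_rot: [-3.141, -0.001, -0.363]
wrist_force: [-0.1, 0.6, -0.6]
width: 0.0137
```

```bash
python3 - <<'E'
from h import *
delta(.5492,.0520,.0455,-20.8)
E
```

```text
row [-0.0001, -0.0005, -0.0001] [0.001, 0.005, 0.024] at [0.5492 0.052  0.0457] [-3.1415e+00 -5.0000e-04 -3.6310e-01] w 0.0137 t 9.55 F [-0.11  0.59 -0.58]
```

Call:
drive_tool:
  series:
    - [[0,0,0,0,0,0,20],[0,0,0,0,0,0,30],[0,0,0,0,0,0,40],[0,0,0,0,0,0,40],[0,0,0,0,0,0,40],[0,0,0,0,0,-3,40],[0,0,0,0,0,-7,40],[0,0,0,0,0,-11,40],[0,0,0,0,0,-15,40],[0,0,0,0,0,-15,40],[0,0,0,0,0,-15,40],[0,0,0,0,0,-15,40]]

```text
time: 10.75
tool_pos: [0.5482, 0.0521, 0.194]
ee_rot: [3.141, 0.002, -0.363]
wrist_force: [0.7, -0.3, 0.9]
width: 0.0375
```

```bash
python3 - <<'E'
from h import *
delta(.5492,.0520,.0455,-20.8)
s=snap('wrist','w8');W=world(s)
rect(s,W,'celltop',305,335,160,215,.055,.08)
c=s['img'][120:250,250:390]; cv2.imwrite('pics/z8.png',cv2.resize(c,None,fx=5,fy=4.6,interpolation=cv2.INTER_CUBIC))
s=snap('side','s8');W=world(s)
c=s['img'][170:270,240:340]; cv2.imwrite('pics/z8s.png',cv2.resize(c,None,fx=5,fy=5,interpolation=cv2.INTER_CUBIC))
E
```

```text
row [0.001, 0.0023, -0.0001] [0.127, -0.043, 14.845] at [0.5482 0.0521 0.194 ] [ 3.1406e+00  2.3000e-03 -3.6310e-01] w 0.0375 t 10.75 F [ 0.68 -0.33  0.85]
celltop 210 [562.58  47.31] [13.3 42.2] 68.66 z 65.8
```

View pics/z8.png

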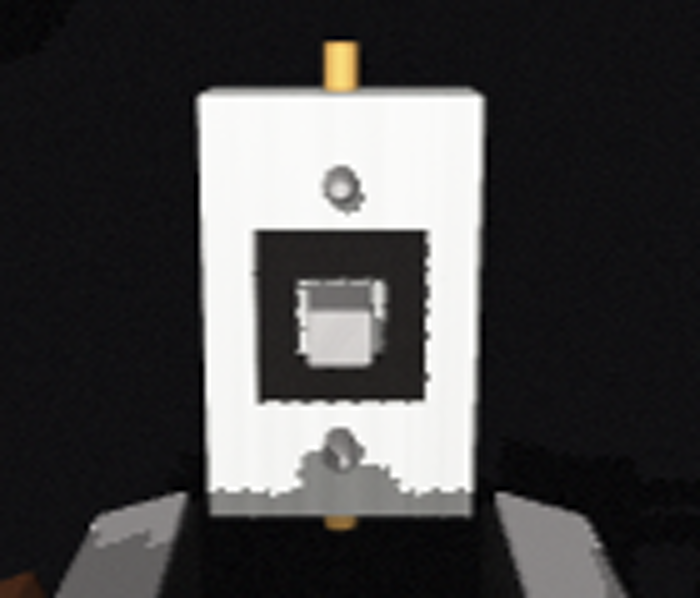

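View pics/z8s.png

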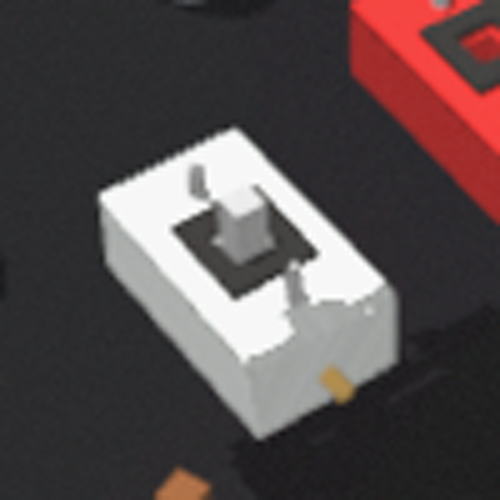

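The cell top is at 65.8 mm against 66 mm expected, so it is home and upright. Next I'll measure the dowels here and compute the move to the cover.

```bash
python3 - <<'E'
from h import *
s=load('w8');W=world(s)
rect(s,W,'block',285,350,130,225,.037,.043)
a=rect(s,W,'d1',310,326,150,170,.05,.065);b=rect(s,W,'d2',310,326,205,225,.05,.065)
print((np.array(a[0])+b[0])/2, np.degrees(np.arctan2(a[0][1]-b[0][1],a[0][0]-b[0][0])))
rect(s,W,'celltop',308,330,175,204,.06,.07)
delta(.5485,-.2722,.20,27)
E
```

```text
block 3401 [553.87  50.23] [ 64.2 100.6] 69.13 z 40.2
d1 40 [581.73  40.14] [6.6 6.4] 68.69 z 56.4
d2 38 [518.26  64.1 ] [6.5 7.2] 17.24 z 55.8
[549.9989624   52.12284279] -20.684800864229928
celltop 178 [549.58  52.34] [13.2 14.4] 69.14 z 66.1
row [-0.0001, 0.0039, -0.8343] [11.558, 30.298, -0.663] at [0.548  0.0521 0.1934] [ 3.1402  0.0035 -0.3631] w 0.038 t 10.85 F [-0.37  0.51 -0.63]
```

Call:
drive_tool:
  series:
    - [[0,0.003,-0.13,1.6,4.3,-0.6,45],[0,0.003,-0.26,3.2,8.6,-0.6,50],[0,0.003,-0.39,4.8,13,-0.6,50],[0,0.003,-0.52,6.4,17.3,-0.6,50],[0,0.003,-0.65,8,21.6,-0.6,50],[0,0.003,-0.78,9.8,26,-0.6,50],[0,0.003,-0.834,11.1,29.3,-0.6,50],[0,0.003,-0.834,11.56,30.3,-0.6,50],[0,0.003,-0.834,11.56,30.3,-0.6,50],[0,0.003,-0.834,11.56,30.3,-0.6,50],[0,0.003,-0.834,11.56,30.3,-0.6,50],[0,0.003,-0.834,11.56,30.3,-0.6,50]]

```text
time: 12.05
tool_pos: [0.5488, -0.2706, 0.1997]
ee_rot: [-3.141, 0.0, 0.473]
wrist_force: [-0.0, -0.5, -0.6]
width: 0.0471
```

```bash
python3 - <<'E'
from h import *
delta(.5485,-.2722,.20,27)
s=snap('wrist','w9')
E
```

```text
row [-0.0004, 0.0003, 0.0017] [-0.104, 0.127, -0.034] at [ 0.5488 -0.2706  0.1997] [-3.1412e+00  3.0000e-04  4.7300e-01] w 0.0471 t 12.05 F [-0.01 -0.5  -0.59]
```

View pics/w9.png

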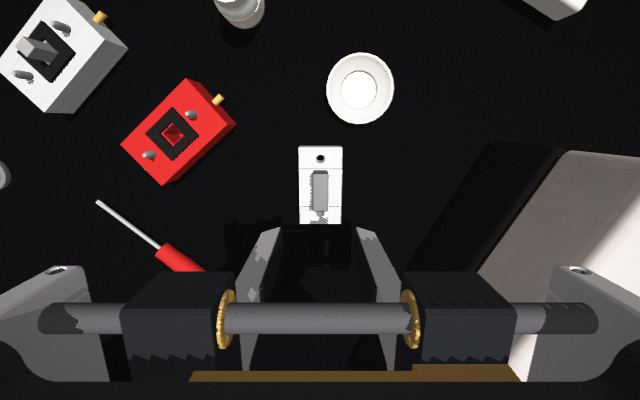

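The cover is at (320,185) with its rib at (320,190). Measuring it, plus the instrument on the right for body clearance.

```bash
python3 - <<'E'
from h import *
s=load('w9');W=world(s)
rect(s,W,'rib',300,342,140,228,.058,.066)
rect(s,W,'cover',290,350,140,228,.026,.034)
rect(s,W,'plate',290,350,140,228,.034,.040)
P=W[150:400,400:].reshape(-1,3);P=P[(P[:,2]>.05)&(P[:,1]<-.3)&(P[:,2]<.3)]
print('instr max y',np.round(P[P[:,1].argsort()[::-1][:400:40]],3))
s=load('top0');W=world(s);P=W[90:310,540:].reshape(-1,3);P=P[P[:,2]>.05];print(len(P),P.max(0),np.nanpercentile(P[:,1],[90,98,100]),np.nanmedian(P[:,2]))
E
```

```text
rib 605 [ 549.97 -272.39] [42.9 17.2] 27.13 z 62.1
cover 1542 [ 549.59 -272.84] [95.8 52.2] 27.1 z 30.2
plate 1015 [ 549.78 -272.82] [45. 52.] 27.14 z 36.2
instr max y [[ 0.611 -0.319  0.3  ]
 [ 0.61  -0.321  0.299]
 [ 0.609 -0.322  0.299]
 [ 0.607 -0.322  0.298]
 [ 0.606 -0.323  0.298]
 [ 0.605 -0.324  0.299]
 [ 0.604 -0.325  0.3  ]
 [ 0.604 -0.326  0.297]
 [ 0.59  -0.332  0.299]
 [ 0.587 -0.333  0.299]]
19217 [ 0.70068193 -0.43714585  0.21209596] [-0.44191219 -0.43942518 -0.43714585] 0.19970188774436337
```

```bash
python3 - <<'E'
from h import *
delta(.5497,-.2726,.0395,27.1)
E
```

```text
row [-0.0003, 0.0004, -0.0002] [0.001, 0.206, 16.022] at [ 0.5488 -0.2708  0.1997] [-3.1413e+00  4.0000e-04  4.7280e-01] w 0.0466 t 12.1 F [0.34 0.02 0.47]
```

Call:
drive_tool:
  series:
    - [[0,0,0,0,0.2,4,50],[0,0,0,0,0.2,8,50],[0,0,0,0,0.2,11,50],[0,0,0,0,0.2,13.5,50],[0,0,0,0,0.2,15,50],[0,0,0,0,0.2,15.5,50],[0,0,0,0,0.2,15.5,50],[0,0,0,0,0.2,15.5,50],[0,0,0,0,0.2,15.5,50],[0,0,0,0,0.2,15.5,50]]

```text
time: 13.1
tool_pos: [0.5504, -0.2731, 0.0462]
ee_rot: [3.14, -0.001, 0.473]
wrist_force: [0.2, -0.9, -0.1]
width: 0.0471
```

```bash
python3 - <<'E'
from h import *
delta(.5497,-.2726,.0395,27.1)
s=snap('wrist','w10')
E
```

```text
row [0.002, -0.001, -0.0002] [-0.045, -0.077, 0.674] at [ 0.5504 -0.2731  0.0462] [ 3.1396e+00 -1.0000e-03  4.7270e-01] w 0.0471 t 13.1 F [ 0.23 -0.91 -0.11]
```

View pics/w10.png

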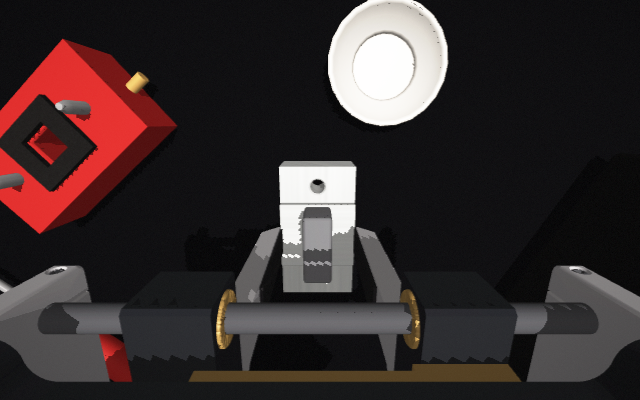

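The rib at (317,240) is between the fingers. Going down and closing.

Call:
drive_tool:
  series:
    - [[0.002,-0.001,0,-0.04,-0.07,0.3,50],[0.002,-0.001,0,-0.04,-0.07,0.65,50],[0.002,-0.001,0,-0.04,-0.07,0.65,50],[0.002,-0.001,0,-0.04,-0.07,0.65,50],[0.002,-0.001,0,-0.04,-0.07,0.65,30],[0.002,-0.001,0,-0.04,-0.07,0.65,22],[0.002,-0.001,0,-0.04,-0.07,0.65,10],[0.002,-0.001,0,-0.04,-0.07,0.65,5],[0.002,-0.001,0,-0.04,-0.07,0.65,5],[0.002,-0.001,0,-0.04,-0.07,0.65,5],[0.002,-0.001,0,-0.04,-0.07,0.65,5],[0.002,-0.001,0,-0.04,-0.07,0.65,5]]

```text
time: 14.35
tool_pos: [0.5497, -0.2727, 0.0395]
ee_rot: [-3.142, 0.0, 0.473]
wrist_force: [1.1, -1.1, -1.3]
width: 0.0178
```

```bash
python3 - <<'E'
from h import *
delta(.5497,-.2726,.0395,27.1)
s=snap('wrist','w11');W=world(s)
rect(s,W,'cover front',265,370,150,203,.026,.034)
rect(s,W,'plate',265,370,150,240,.0335,.040)
E
```

```text
row [-0.0, 0.0002, -0.0003] [0.005, -0.01, -0.003] at [ 0.5497 -0.2727  0.0395] [-3.1416e+00  2.0000e-04  4.7260e-01] w 0.0178 t 14.35 F [ 1.1  -1.11 -1.29]
cover front 2700 [ 581.56 -256.45] [24.2 52.1] 27.01 z 30.2
plate 1361 [ 559.68 -267.51] [23.6 52.1] 27.3 z 36.2
```

View pics/w11.png

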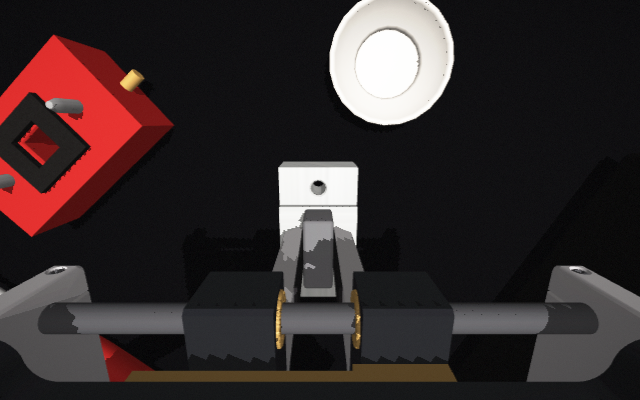

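Call:
drive_tool:
  series:
    - [[0,0,0,0,0,-1,5],[0,0,0,0,0,-3,5],[0,0,0,0,0,-6,5],[0,0,0,0,0,-10,5],[0,0,0,0,0,-14,5],[0,0,0,0,0,-16,5],[0,0,0,0,0,-16,5],[0,0,0,0,0,-16,5],[0,0,0,0,0,-16,5]]

```text
time: 15.3
tool_pos: [0.5486, -0.272, 0.1966]
ee_rot: [-3.137, 0.003, 0.473]
wrist_force: [0.0, 0.7, -3.1]
width: 0.0175
```

```bash
python3 - <<'E'
from h import *
delta(.5497,.0521,.20,-20.8)
E
```

```text
row [-0.0031, 0.0045, 0.8357] [14.855, -28.805, -0.253] at [ 0.5486 -0.272   0.1966] [-3.1371e+00  2.8000e-03  4.7270e-01] w 0.0175 t 15.3 F [ 0.    0.68 -3.1 ]
```

Call:
drive_tool:
  series:
    - [[-0.003,0.004,0.1,1.5,-2.9,-0.3,5],[-0.003,0.004,0.2,3.5,-6.8,-0.3,5],[-0.003,0.004,0.3,5.5,-10.7,-0.3,5],[-0.003,0.004,0.42,7.5,-14.6,-0.3,5],[-0.003,0.004,0.54,9.5,-18.4,-0.3,5],[-0.003,0.004,0.66,11.5,-22.3,-0.3,5],[-0.003,0.004,0.76,13.3,-25.8,-0.3,5],[-0.003,0.004,0.82,14.4,-28,-0.3,5],[-0.003,0.004,0.8357,14.86,-28.8,-0.3,5],[-0.003,0.004,0.8357,14.86,-28.8,-0.3,5],[-0.003,0.004,0.8357,14.86,-28.8,-0.3,5],[-0.003,0.004,0.8357,14.86,-28.8,-0.3,5],[-0.003,0.004,0.8357,14.86,-28.8,-0.3,5],[-0.003,0.004,0.8357,14.86,-28.8,-0.3,5]]

```text
time: 16.7
tool_pos: [0.5498, 0.0513, 0.2004]
ee_rot: [3.141, 0.001, -0.364]
wrist_force: [-0.1, 0.0, -1.8]
width: 0.018
```

```bash
python3 - <<'E'
from h import *
delta(.5497,.0521,.120,-20.8)
s=snap('wrist','w12');W=world(s)
z=robot.get_obs()['tool_pos'][2]-.0395
rect(s,W,'cover front',265,370,140,205,z+.026,z+.034)
E
```

```text
row [0.0003, 0.0007, -0.0011] [-0.03, -0.071, 8.036] at [0.5498 0.0513 0.2004] [ 3.1413e+00  7.0000e-04 -3.6410e-01] w 0.018 t 16.7 F [-0.1   0.02 -1.8 ]
cover front 2861 [582.63  39.08] [52.2 25.8] 69.18 z 191.1
```

View pics/w12.png

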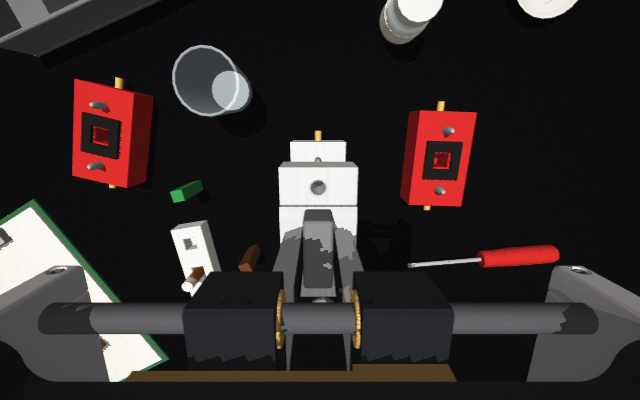

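Call:
drive_tool:
  series:
    - [[0,0,-0.001,-0.02,-0.07,2,5],[0,0,-0.001,-0.02,-0.07,4.5,5],[0,0,-0.001,-0.02,-0.07,6.5,5],[0,0,-0.001,-0.02,-0.07,7.5,5],[0,0,-0.001,-0.02,-0.07,8,5],[0,0,-0.001,-0.02,-0.07,8,5],[0,0,-0.001,-0.02,-0.07,8,5],[0,0,-0.001,-0.02,-0.07,8,5],[0,0,-0.001,-0.02,-0.07,8,5]]

```text
time: 17.65
tool_pos: [0.5504, 0.0522, 0.1216]
ee_rot: [-3.141, -0.001, -0.363]
wrist_force: [0.3, 0.8, -2.9]
width: 0.0177
```

```bash
python3 - <<'E'
from h import *
delta(.5496,.0520,.1,-20.8)
s=snap('side','s13')
c=s['img'][120:270,200:350]; cv2.imwrite('pics/z13.png',cv2.resize(c,None,fx=4,fy=4,interpolation=cv2.INTER_CUBIC))
E
```

```text
row [-0.0005, -0.0013, 0.0] [-0.074, 0.049, 2.155] at [0.5504 0.0522 0.1216] [-3.1411e+00 -1.3000e-03 -3.6300e-01] w 0.0177 t 17.65 F [ 0.3   0.75 -2.9 ]
```

View pics/z13.png

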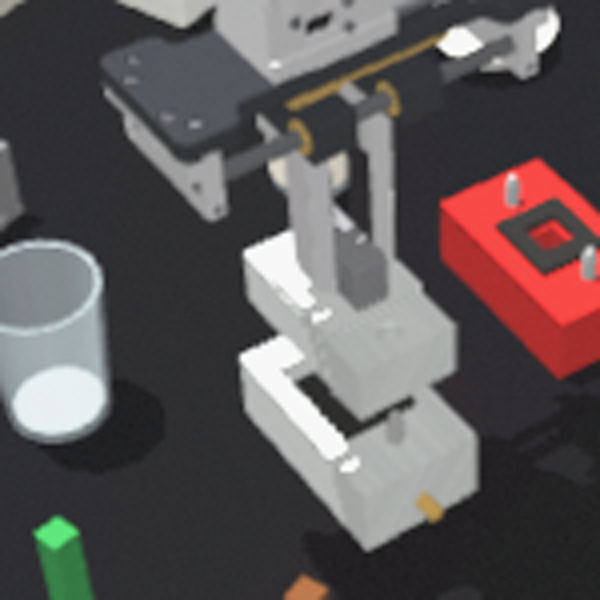

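The cover hangs level and squarely over the holder. Lowering further.

Call:
drive_tool:
  series:
    - [[0,-0.001,0,-0.07,0.03,0.5,5],[0,-0.001,0,-0.07,0.03,1,5],[0,-0.001,0,-0.07,0.03,1.5,5],[0,-0.001,0,-0.07,0.03,2,5],[0,-0.001,0,-0.07,0.03,2,5],[0,-0.001,0,-0.07,0.03,2,5],[0,-0.001,0,-0.07,0.03,2,5],[0,-0.001,0,-0.07,0.03,2,5]]

```text
time: 18.5
tool_pos: [0.5498, 0.0522, 0.1017]
ee_rot: [-3.141, -0.001, -0.363]
wrist_force: [-0.2, -0.2, -3.3]
width: 0.0176
```

```bash
python3 - <<'E'
from h import *
delta(.5496,.0520,.095,-20.8)
s=snap('wrist','w14')
c=s['img'][110:230,250:390]; cv2.imwrite('pics/z14.png',cv2.resize(c,None,fx=5,fy=4.6,interpolation=cv2.INTER_CUBIC))
E
```

```text
row [-0.0006, -0.0006, 0.0001] [-0.015, 0.024, 0.668] at [0.5498 0.0522 0.1017] [-3.141e+00 -6.000e-04 -3.630e-01] w 0.0176 t 18.5 F [-0.22 -0.21 -3.25]
```

View pics/z14.png

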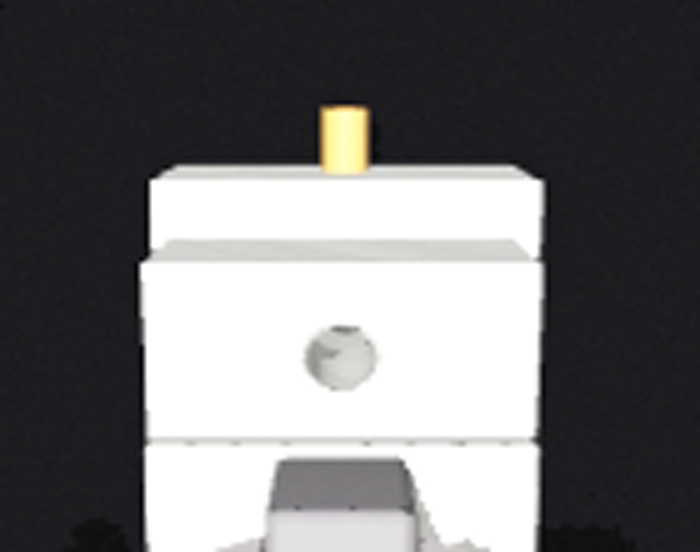

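```bash
python3 - <<'E'
from h import *
s=load('w14');W=world(s)
a=rect(s,W,'holder',270,370,135,165,.0375,.043)
b=rect(s,W,'cover',270,370,150,205,.088,.097)
c=rect(s,W,'plate',270,370,190,220,.0955,.105)
psi=np.radians(-20.8);ex=np.array([np.cos(psi),np.sin(psi)]);ey=np.array([-ex[1],ex[0]])
for n,r in (('holder',a),('cover',b),('plate',c)): print(n,'lat',ey@r[0],'far edge',ex@r[0]+min(r[1])/2)
print('tcp',ey@[549.8,52.2],ex@[549.8,52.2])
d,_=cv2.Rodrigues(s['rvec']);
E
```

```text
holder 1021 [595.11  34.53] [63.9 12.5] 69.21 z 40.2
cover 2865 [582.72  39.95] [52.2 25.6] 69.17 z 92.4
plate 871 [567.06  45.94] [51.3  9.5] 69.25 z 98.4
holder lat 243.60837800668438 far edge 550.313158589398
cover lat 244.27315361042724 far edge 543.3610153847859
plate lat 244.31370380855532 far edge 518.5389625237895
tcp 244.0357082398657 495.43057344482395
```

Along the holder's x axis it's aligned to 0.1 mm. Laterally it's about 0.6 mm off, so I'm correcting that while starting onto the dowels.

Call:
drive_tool:
  series:
    - [[0,0,0,0,0.055,0.1,5],[0,0,0,0,0.055,0.1,5],[0,0,0,0,0.055,0.3,5],[0,0,0,0,0.055,0.5,5],[0,0,0,0,0.055,0.7,5],[0,0,0,0,0.055,0.9,5],[0,0,0,0,0.055,1,5],[0,0,0,0,0.055,1,5],[0,0,0,0,0.055,1,5]]

```text
time: 19.45
tool_pos: [0.5496, 0.0517, 0.0916]
ee_rot: [-3.141, -0.001, -0.363]
wrist_force: [0.0, 0.4, -2.6]
width: 0.0175
```

```bash
python3 - <<'E'
from h import *
delta(.5496,.0517,.0845,-20.8);print(robot.get_obs()['wrist_torque'])
E
```

```text
row [-0.0006, -0.0006, 0.0] [-0.004, -0.003, 0.715] at [0.5496 0.0517 0.0916] [-3.141e+00 -6.000e-04 -3.630e-01] w 0.0175 t 19.45 F [ 0.01  0.41 -2.62]
[0.01226445 0.00273318 0.01592147]
```

Call:
drive_tool:
  series:
    - [[0,0,0,0,0,0.2,5],[0,0,0,0,0,0.4,5],[0,0,0,0,0,0.6,5],[0,0,0,0,0,0.68,5],[0,0,0,0,0,0.68,5],[0,0,0,0,0,0.68,5]]

```text
time: 20.05
tool_pos: [0.5496, 0.0516, 0.0849]
ee_rot: [-3.141, -0.001, -0.363]
wrist_force: [0.4, -0.2, -2.7]
width: 0.0179
```

```bash
python3 - <<'E'
from h import *
delta(.5496,.0517,.0795,-20.8);print(robot.get_obs()['wrist_torque'])
s=snap('side','s15')
c=s['img'][120:270,200:350]; cv2.imwrite('pics/z15.png',cv2.resize(c,None,fx=4,fy=4,interpolation=cv2.INTER_CUBIC))
E
```

```text
row [-0.0006, -0.0006, 0.0] [-0.007, -0.003, 0.537] at [0.5496 0.0516 0.0849] [-3.141e+00 -6.000e-04 -3.630e-01] w 0.0179 t 20.05 F [ 0.41 -0.15 -2.66]
[ 0.09409286 -0.01531749  0.03116211]
```

View pics/z15.png

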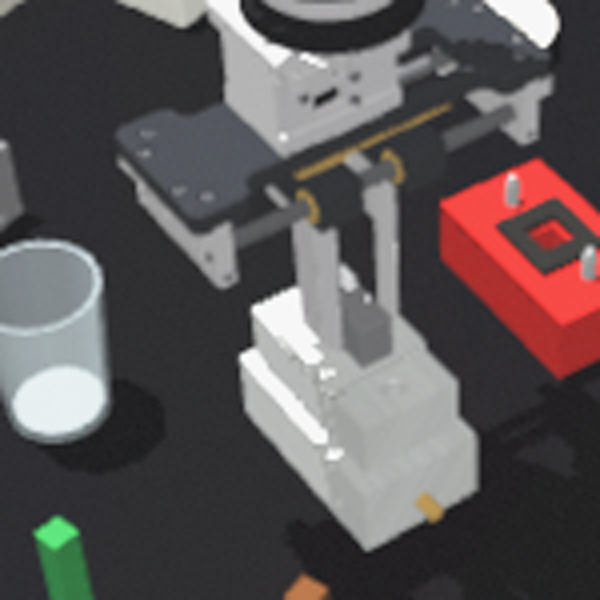

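Call:
drive_tool:
  series:
    - [[0,0,0,0,0,0.1,5],[0,0,0,0,0,0.2,5],[0,0,0,0,0,0.3,5],[0,0,0,0,0,0.3,5],[0,0,0,0,0,0.3,5]]

```text
time: 20.6
tool_pos: [0.5499, 0.0516, 0.0829]
ee_rot: [-3.141, -0.002, -0.363]
wrist_force: [-1.5, 0.2, 3.7]
width: 0.0178
```

```bash
python3 - <<'E'
from h import *
delta(.5496,.0517,.0795,-20.8)
E
```

```text
row [-0.0009, -0.0017, 0.0001] [-0.035, 0.006, 0.338] at [0.5499 0.0516 0.0829] [-3.1407e+00 -1.7000e-03 -3.6290e-01] w 0.0178 t 20.6 F [-1.52  0.23  3.7 ]
```

Call:
drive_tool:
  series:
    - [[0,-0.001,0,-0.03,0,0.15,5],[0,-0.001,0,-0.03,0,0.25,5],[0,-0.001,0,-0.03,0,0.35,5],[0,-0.001,0,-0.03,0,0.45,5],[0,-0.001,0,-0.03,0,0.5,5],[0,-0.001,0,-0.03,0,0.5,5],[0,-0.001,0,-0.03,0,0.5,5]]

```text
time: 21.3
tool_pos: [0.55, 0.0516, 0.0794]
ee_rot: [-3.14, -0.002, -0.363]
wrist_force: [-3.8, -1.0, 9.0]
width: 0.0176
```

```bash
python3 - <<'E'
from h import *
delta(.5496,.0517,.0795,-20.8)
E
```

```text
row [-0.0011, -0.002, 0.0] [-0.041, 0.008, -0.006] at [0.55   0.0516 0.0794] [-3.1404e+00 -2.0000e-03 -3.6300e-01] w 0.0176 t 21.3 F [-3.78 -1.05  9.03]
```

Call:
drive_tool:
  series:
    - [[-0.001,-0.002,0,-0.02,0,0.18,5],[-0.001,-0.002,0,-0.02,0,0.22,5],[-0.001,-0.002,0,-0.02,0,0.25,5],[-0.001,-0.002,0,-0.02,0,0.25,5],[-0.001,-0.002,0,-0.02,0,0.25,5],[-0.001,-0.002,0,-0.02,0,0.25,5]]

```text
time: 21.9
tool_pos: [0.55, 0.0516, 0.0794]
ee_rot: [-3.141, -0.001, -0.363]
wrist_force: [-5.4, -0.8, 12.2]
width: 0.0176
```

```bash
python3 - <<'E'
from h import *
delta(.5496,.0517,.0795,-20.8)
s=snap('wrist','w16');W=world(s)
rect(s,W,'holder',270,370,120,175,.0375,.043)
rect(s,W,'cover',270,370,140,205,.066,.074)
P=W[140:205,270:370].reshape(-1,3);m=(P[:,2]>.066)&(P[:,2]<.0735);P=P[m];A=np.c_[P[:,:2]-P[:,:2].mean(0),np.ones(len(P))];print(np.linalg.lstsq(A,P[:,2],rcond=None)[0])
s=snap('side','s16')
c=s['img'][120:270,200:350]; cv2.imwrite('pics/z16.png',cv2.resize(c,None,fx=4,fy=4,interpolation=cv2.INTER_CUBIC))
E
```

```text
row [-0.0003, -0.0013, 0.0002] [-0.041, 0.009, -0.01] at [0.55   0.0516 0.0794] [-3.1412e+00 -1.3000e-03 -3.6290e-01] w 0.0176 t 21.9 F [-5.37 -0.82 12.22]
holder 932 [593.12  35.23] [63.8 16.7] 69.07 z 40.1
cover 2839 [582.84  39.45] [52.2 25.6] 69.33 z 70.2
[-0.00437279 -0.00066176  0.07014674]
```

View pics/z16.png

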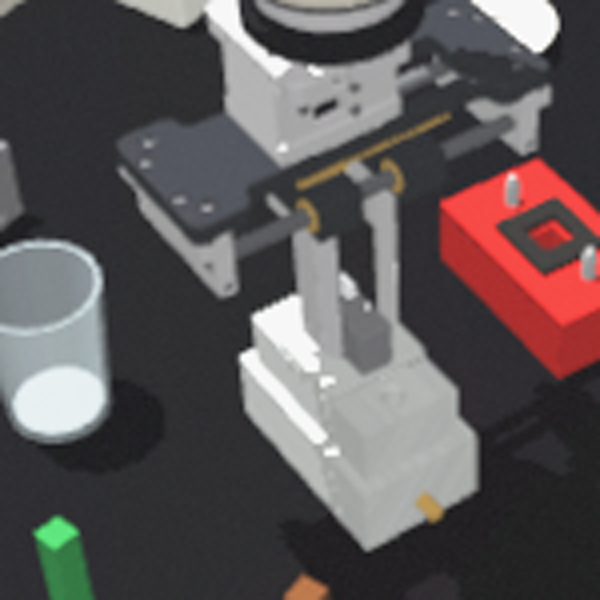

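View pics/w16.png

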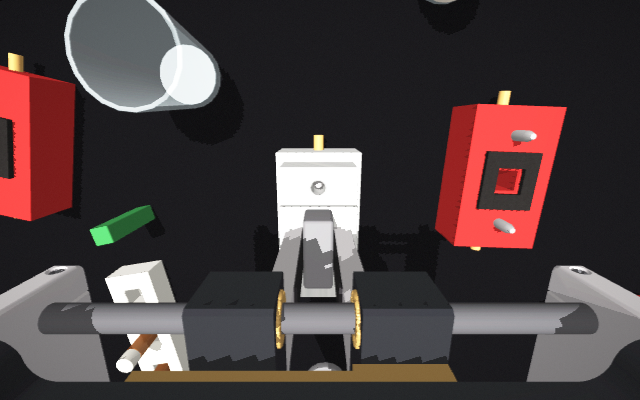

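```bash
python3 - <<'E'
from h import *
psi=np.radians(-20.8);c=np.cos(psi);sn=np.sin(psi)
for n,lo,hi,r,p in (('w11',.026,.034,(150,203),27.1),('w12',.186,.195,(140,205),-20.8),('w16',.066,.0735,(140,205),-20.8),('w16',.0375,.043,(120,175),-20.8)):
    s=load(n);W=world(s);P=W[r[0]:r[1],270:370].reshape(-1,3);P=P[(P[:,2]>lo)&(P[:,2]<hi)]
    q=np.radians(p);X=P[:,:2]@np.array([np.cos(q),np.sin(q)]);Y=P[:,:2]@np.array([-np.sin(q),np.cos(q)])
    print(n,np.linalg.lstsq(np.c_[X-X.mean(),Y-Y.mean(),np.ones(len(X))],P[:,2],rcond=None)[0])
delta(.5496,.0517,.0795,-20.8)
E
```

```text
w11 [-0.00448155 -0.00205797  0.03016973]
w12 [-0.01630066 -0.00207887  0.19098958]
w16 [-0.0038528  -0.00217144  0.07014674]
w16 [-0.05195055 -0.00040534  0.0400519 ]
row [-0.0004, -0.0013, 0.0002] [-0.042, 0.01, -0.007] at [0.55   0.0516 0.0794] [-3.1412e+00 -1.3000e-03 -3.6290e-01] w 0.0178 t 22.0 F [-7.19 -1.24 12.63]
```

Flush is confirmed: the cover top is 30.1 mm above the holder top, its slope matches when it lay flat on the bench, and extra force no longer moves it. Handing in.

```bash
python3 -c "
from h import *
print(robot.close_job())"
```

```text
the job is handed in; nothing more can be done
None
```

The cell is in the holder and the cover is pressed flush on top. I handed the job in at 22 s, with the gripper still holding the cover shut.

- **Cell:** I took the steel cell from the rack's far slot, lowered it upright into the white holder's pocket without contact force, and released it. Its top then measured 65.8 to 66.1 mm above the bench, against 66 mm expected, so it is fully home.
- **Cover:** I lifted it by the rib and corrected about 0.6 mm sideways before it met the dowels. It then slid over them and pressed down on the seal.
- **Flush check:** The cover's top is 30.1 mm above the holder's top face, for a cover 30 mm thick. It is as level as it was on the bench. Pressing about 3 N harder moved it no further.
- **Push at the end:** The arm was pushing about 12.5 N down at the wrist, roughly 15 N counting the cover's weight. That is more than the 7 to 9 N suggested but well under the limits.
- **Still off:** A sideways wrist force of about 5 to 7 N remained at the end, probably from the cover bearing lightly on the dowels. I did not relieve it.
- **Other objects:** I only checked these by eye. The beaker, vials, red holders and coloured look-alikes that show in the last pictures looked unmoved.

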